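# Draw the tamper from its slotted dock and hold it level over the basket

### The arm

A 7-joint arm with a two-finger parallel gripper is mounted at the origin on the work surface. World frame = base frame: x ahead of the robot, y to its left, z up, the work surface at z = 0. Lengths are in m, angles in degrees, forces in N, time in s.
With the tool pointing down it reaches from about 0.35 to 0.775 m from the base axis. Payload 3.1 kg.
Tool frame: the origin (TCP) lies on the centre line of the jaws, within the pads' length; the fingertips stand 8 mm ahead of it and the grasp point (between the pads) lies 11 mm behind it (r.tips_ahead is the distance from the TCP to the fingertips, in m); z points along the fingers, y is the line along which they close (so a half turn about z gives the same grasp; the last joint's range is limited). The gripper opens to 85 mm and grips with 20 to 120 N. Pads are 22 mm wide; open, the fingers measure 114 mm over their backs; the gripper's body (76 mm by 85 mm) begins 54 mm behind the grasp point. The pads swing forward as they close: fully open they stand 13 mm farther back than shut.
Start: joints at [-78.879, 17.813, 0.802, 86.603, -0.252, 75.585, -1.558], TCP at [0.128, 0.535, 0.239] pointing down, gripper open.
Joint ranges: [-154.91, 154.91], [-16.99, 109.72], [-72.82, 74.43], [7.12, 147.25], [-82.49, 262.49], [11.32, 116.49], [-174.64, 174.64]. Speed limits (degrees/s): [159.86, 159.86, 180, 180, 180, 180, 180].

### API

Orientations are given as [roll, pitch, yaw] about the fixed x, y, z axes, in that order (R = Rz(yaw) Ry(pitch) Rx(roll)).
In Python, from cell import status, optics, r gives the robot as it stands.
- The arm moves only by the tool step_arm, never from a script. Its argument "deltas" is a list of rows, each an object with "hand": the opening, from 0 (shut) to 1 (fully open); "offset": the shift along the tool's x, y, z in cm, a list of three; "roll": the turn about the tool's z in degrees. A call has 1 to 5 rows; each row is the pose to reach, as a shift and turn from the pose commanded when the call began, along the tool's axes at that moment; what a row does not reach only later rows make up. A row lasts 1/8 s, in which the tool goes at most 62.5 mm and 10.7 degrees, less where a joint would pass 70% of its speed; a pose out of reach is approached as far as the arm can. A call with a gripper value outside its range is refused whole. The fingers move at their own pace and stop on an object; the grip force is fixed at half the most. Time passes only in rows, so rows that repeat a pose let the fingers close. It gives the time, the measured TCP pose, the force, the opening and the grip force at its end, in the units of the state.
- status.read_state(): the state, without advancing time (a new reading comes with each control period).
- optics.snapshot(name): name is "scene" or "top" or "wrist"; returns the picture (384x512x3 uint8, red, green, blue); there is no depth.
- optics.camera_info(name): a dict with "fx", "fy", "cx", "cy" (pixels), "pose" (4x4, takes a point from camera to world coordinates); the wrist camera has in their place "tool_from_camera" (4x4, takes a point from camera to tool coordinates, whose origin is the TCP and whose axes are the flange's). Camera axes: x right, y down, z forward; pixel columns grow to the right and rows downward; lengths in m; the calibration is good to about 2 mm. A picture is of the moment at which its call begins: read the wrist's pose just before it. camera_info takes no time and is no camera call.
- r.close_job(): hands the job in; it is judged then, once.
Trained networks look in the newest picture that a camera, given by its name, has taken for a name from the list of things; names that differ only in an ending like _2 or _b are one class to them, and where a whole thing is asked for, a point or a joint stands for the part that bears it (a point fixed in the world has none). Each returns a list of dicts, best first, with "p" (0 to 1); they miss things now and then, are a little off and sometimes report something else, mostly with a low value. They report only what shows in the picture. A call takes as long as a camera call. They do not tell look-alikes from the thing itself.
- optics.trace(camera, thing): "mask" (384x512 bool, what is visible of it) and "pixel" ([column, row] in pixels, amid what is visible of it).
The state is a dict: "time": time; "joint_positions": joint angles; "joint_vel": joint speeds; "joint_torque": joint torques, N m; "tcp_pos": TCP position; "ee_rot": TCP orientation; "ft_force": force on the tool from outside, world axes, zero at the start; "ft_torque": the same for the moment, N m; "opening": finger opening in m; "grasp_force": force on a finger pad.
Only numpy, scipy, OpenCV 4.12 (cv2) and the standard library are available. Lean on these libraries where they do the work, as an engineer would, in place of code of your own. Each camera call takes 0.05 s, during which the arm holds its last target. There are 200 camera calls.

### The job

Take the steel tamper by its handle, slide it out through the open end of its slotted acrylic dock, then lift it and hold it level and still, centred a few centimetres above the portafilter's basket, ready to tamp. Keep it upright all the way, do not touch the portafilter or its stand, and leave the cup, the canister and the pitcher alone. Finish while still holding the tamper in the air; do not put it down or let go.

Things in the scene. Friction and masses are not known exactly. Their poses are not given: they have to be found in the camera images.
- tamper: Loose all-steel tamper, 100 mm tall, about 0.4 kg, upright on the cart top, its base inside the dock. Origin: centre of its flat underside; z up; round, yaw means nothing. Base 58 mm in diameter, z 0 to 22 mm; neck 16 mm in diameter, 22 to 55 mm; handle, the part to grip: plain cylinder 34 mm in diameter, 55 to 100 mm, standing free above the dock.
- dock: Fixed low bridge of smoky acrylic, no floor. Origin on the cart top under its middle; +x to its closed back, -x to its open front, roughly towards the robot. Spans x -60 to +66, y -40 to +40 mm; 68 mm clear between walls. Deck 32 to 38 mm high with a 26 mm wide slot along x at y = 0, open at the front, for the tamper's neck. The tamper's base cannot rise through the deck (10 mm play).
- dock_exit (a point): Point on the cart top on the slot's centre line, 115 mm in front of the dock's origin (dock x = -115 mm): with its origin here the tamper is wholly out from under the deck (it is free beyond -90 mm) and can be lifted.
- portafilter: Fixed tamping stand with portafilter, on the other side of the robot's centre line from the dock. Origin on the cart top under the basket's centre, z up. Black stand 80 x 100 mm, 45 mm high; steel open basket head 68 mm outer, 60 mm inner diameter, rim 85 mm high; black handle 27 mm thick along -x (roughly towards the robot) out to 170 mm, 46 to 78 mm high.
- basket_rim (a point): Centre of the open basket's mouth, at the height of its rim, 85 mm above the cart top.
- cup: Loose white ceramic cup with a handle, 76 mm in diameter, 65 mm tall; origin at the centre of its underside. Leave alone.
- canister: Loose frosted glass canister with a pale wooden lid, 90 mm in diameter, 116 mm tall; origin at the centre of its underside. Leave alone.
- pitcher: Loose steel milk pitcher without handle, 80 mm in diameter, 95 mm tall; origin at the centre of its underside. Leave alone.
There are look-alikes about, which are no part of the job. Leave any orange look-alike of the portafilter alone. What is shaped like the tamper but pink is not meant.

How it is judged:
By the outcome, as a careful person would: the job done as asked, in the order asked, and still so for the second after the job is handed in, while the arm keeps its last pose, push and grip.
It also fails if it takes over 51 s, if anything falls off the work surface, if the arm or the gripper's body presses on something with over 40 N, if the wrist force passes 120 N, or if a joint passes its speed limit or range.

## Working session

There is one attempt and no reset: what is moved stays moved. The work goes in short steps, Python scripts to look and compute and a tool call to move; the robot and the scene stay as the last step left them, time stands still between calls to the robot, and variables do not carry over. Pictures are saved under pics/ and viewed, at most 10 in all, crops included, and the job is handed in when it is done.

Besides the shell and the picture viewer there is one more tool, called after "Request:" as a command line: name --argument value ..., lists and objects as JSON in quotes. step_arm: Moves the arm, as the interface text tells. Its arguments: {"type":"object","properties":{"deltas":{"type":"array"}},"required":["deltas"]}

```bash
mkdir -p pics; cat > h.py <<'E'
import numpy as np,cv2
from scipy.spatial.transform import Rotation as R
from cell import status,optics,r
def T():
    s=status.read_state();M=np.eye(4);M[:3,:3]=R.from_euler('xyz',s['ee_rot'],degrees=True).as_matrix();M[:3,3]=s['tcp_pos'];return M
def cam(n):
    c=optics.camera_info(n)
    return c,(np.array(c['pose']) if 'pose' in c else T()@np.array(c['tool_from_camera']))
def px2w(n,p,z,P=None):
    c,P0=cam(n);P=P0 if P is None else P
    d=P[:3,:3]@np.array([(p[0]-c['cx'])/c['fx'],(p[1]-c['cy'])/c['fy'],1]);o=P[:3,3]
    return o+d*(z-o[2])/d[2]
def w2px(n,w):
    c,P=cam(n);q=np.linalg.inv(P)@np.append(w,1);return np.array([c['fx']*q[0]/q[2]+c['cx'],c['fy']*q[1]/q[2]+c['cy']])
def save(n,im): cv2.imwrite('pics/'+n+'.png',cv2.cvtColor(im,cv2.COLOR_RGB2BGR))
E
python3 - <<'E'
from h import *
s=status.read_state();print(s['time'],s['tcp_pos'],s['ee_rot'],s['opening'])
a=optics.snapshot('scene');b=optics.snapshot('top')
save('scene',a);save('top',b)
for c in('scene','top'):
    i,P=cam(c);print(c,i['fx'],i['cx'],P.round(3).tolist())
    for t in('tamper','dock','portafilter','cup','canister','pitcher'):
        for d in optics.trace(c,t): print(c,t,round(d['p'],2),d['pixel'],d['mask'].sum())
print(cam('wrist')[0])
E
```

```text
0.0 [0.12831466 0.53405552 0.23821375] [-1.79861995e+02  7.40500563e-03  1.66495446e+02] 0.08557504727862135
scene 401.8000346959843 251.6873866422821 [[-0.869, 0.408, -0.281, 1.029], [0.495, 0.709, -0.501, 0.685], [-0.005, -0.575, -0.818, 1.168], [0.0, 0.0, 0.0, 1.0]]
scene tamper 0.58 [292.9, 239.3] 216
scene dock 0.79 [291.7, 245.9] 724
scene portafilter 0.84 [174.4, 161.6] 907
scene portafilter 0.56 [244.4, 157.1] 895
scene cup 0.83 [212.0, 99.2] 380
scene cup 0.73 [286.4, 249.6] 792
scene cup 0.46 [247.7, 153.7] 885
scene canister 0.72 [351.5, 311.7] 1180
scene pitcher 0.56 [221.8, 205.1] 625
scene pitcher 0.21 [291.5, 239.0] 224
top 397.87431348211925 259.6085073330364 [[-0.016, -0.977, 0.214, 0.341], [-1.0, 0.017, 0.001, -0.005], [-0.004, -0.214, -0.977, 1.393], [0.0, 0.0, 0.0, 1.0]]
top tamper 0.71 [231.3, 214.7] 214
top tamper 0.49 [193.0, 204.6] 161
top dock 0.56 [200.6, 209.1] 523
top portafilter 0.74 [302.9, 214.3] 948
top portafilter 0.6 [329.6, 149.1] 961
top cup 0.82 [400.8, 221.6] 530
top cup 0.34 [203.6, 205.8] 588
top cup 0.31 [307.7, 214.7] 896
top cup 0.25 [112.7, 210.3] 856
top canister 0.94 [112.9, 209.8] 863
top canister 0.74 [200.9, 204.5] 593
top pitcher 0.86 [259.4, 162.4] 487
{'fx': 339.0313471779206, 'fy': 339.0313471779206, 'cx': 252.95975049383102, 'cy': 188.6396472166416, 'tool_from_camera': array([[-2.90548628e-04, -9.44481133e-01, -3.28565525e-01,
         8.58107590e-02],
       [ 9.99999948e-01, -2.28777153e-04, -2.26660750e-04,
        -2.51740597e-04],
       [ 1.38908517e-04, -3.28565574e-01,  9.44481151e-01,
        -1.34116251e-01],
       [ 0.00000000e+00,  0.00000000e+00,  0.00000000e+00,
         1.00000000e+00]])}
```

View pics/scene.png

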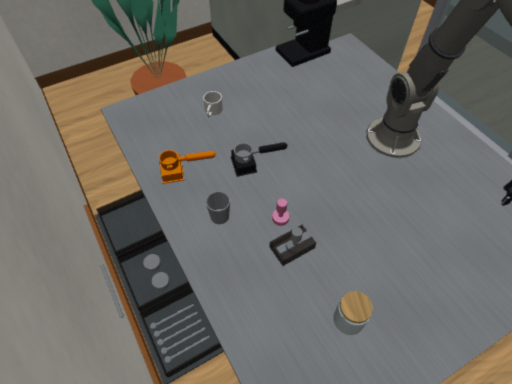

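View pics/top.png

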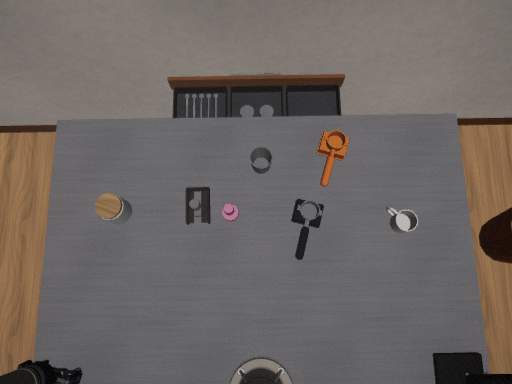

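The scene image shows the steel tamper in the dock at (293,239), the pink look-alike at (281,212), the black portafilter at (245,156) and the orange one at (172,165). In the top view:
- **Tamper candidates:** steel in the dock at (195,204), which matches the description, and pink at (231,212).
- **Portafilter candidates:** black at (309,211), which is the right one, and orange at (334,143).

Next I'll check the choice in a close crop and compute positions.

```bash
python3 - <<'E'
from h import *
a=cv2.imread('pics/top.png');b=cv2.imread('pics/scene.png')
A=cv2.resize(a[175:240,165:345],None,fx=4.4,fy=4.4,interpolation=cv2.INTER_CUBIC)
B=cv2.resize(b[190:270,225:385],None,fx=3.5,fy=3.5,interpolation=cv2.INTER_CUBIC)
C=np.zeros((A.shape[0]+B.shape[0],max(A.shape[1],B.shape[1]),3),np.uint8);C[:A.shape[0],:A.shape[1]]=A;C[A.shape[0]:,:B.shape[1]]=B
cv2.imwrite('pics/crop.png',C)
for n,c,p,z in [('tamper','top',(195,204),.09),('tamperS','scene',(297,233),.1),('dock','top',(198,205),.038),('dockS','scene',(292,244),.035),('pink','top',(231,208),.1),('pinkS','scene',(281,203),.1),('porta','top',(309,210),.085),('portaS','scene',(243,150),.085),('pit','top',(261,155),.095),('can','top',(108,206),.116),('hnd','top',(301,256),.06)]:print(n,px2w(c,p,z).round(3))
E
```

```text
tamper [0.604 0.213 0.09 ]
tamperS [0.612 0.221 0.1  ]
dock [0.61  0.211 0.038]
dockS [0.622 0.218 0.035]
pink [0.586 0.092 0.1  ]
pinkS [0.596 0.103 0.1  ]
porta [ 0.578 -0.168  0.085]
portaS [ 0.586 -0.167  0.085]
pit [ 0.769 -0.011  0.095]
can [0.597 0.493 0.116]
hnd [ 0.428 -0.138  0.06 ]
```

View pics/crop.png

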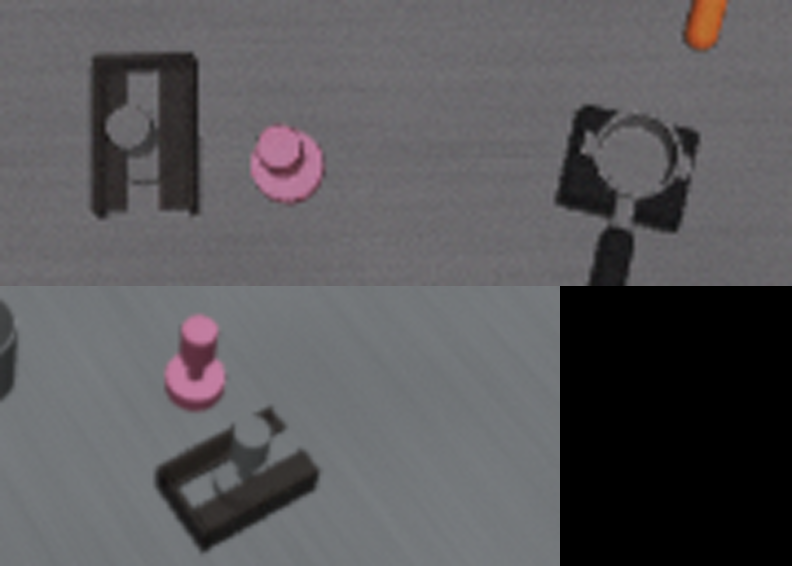

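The crop shows the steel tamper's handle top at crop (131,129), which is top pixel (194.8,204.3). It sits in the dark slotted dock and is clearly not the pink one at crop (281,147). The black portafilter's basket is at crop (637,157). I'll move above the dock for a wrist view.

Request:
step_arm --deltas '[{"hand":1,"offset":[-4,-1.7,0.2],"roll":-2},{"hand":1,"offset":[-9,-3.8,0.4],"roll":-4},{"hand":1,"offset":[-14,-6,0.6],"roll":-7},{"hand":1,"offset":[-19.5,-8.3,0.8],"roll":-10},{"hand":1,"offset":[-25,-10.6,1],"roll":-13.5}]'

```text
time: 1.32
tcp_pos: [0.3481, 0.3723, 0.2295]
ee_rot: [180.0, 0.0, -179.9]
ft_force: [0.6, 1.7, 0.1]
opening: 0.0854
grasp_force: 0.0
```

Request:
step_arm --deltas '[{"hand":1,"offset":[-5,-3.5,0.5],"roll":0},{"hand":1,"offset":[-10,-7.5,1],"roll":0},{"hand":1,"offset":[-15,-11.5,1],"roll":0},{"hand":1,"offset":[-20,-15,1],"roll":0},{"hand":1,"offset":[-21,-15.8,1],"roll":0}]'

```text
time: 1.95
tcp_pos: [0.5605, 0.2095, 0.2191]
ee_rot: [-179.8, 0.1, 179.5]
ft_force: [-0.2, 0.1, -0.8]
opening: 0.0855
grasp_force: 0.0
```

```bash
python3 - <<'E'
from h import *
np.save('P1.npy',cam('wrist')[1])
print(status.read_state()['tcp_pos'])
a=optics.snapshot('wrist');save('w1',a)
P=np.load('P1.npy')
for t in('tamper','dock'):
    for d in optics.trace('wrist',t):
        m=d['mask'].astype(np.uint8);print(t,d['p'],d['pixel'],m.sum(),cv2.boundingRect(m),cv2.minAreaRect(cv2.findNonZero(m)))
E
```

```text
[0.56045559 0.20948393 0.2191084 ]
tamper 0.9 [136.8, 192.4] 3868 (99, 154, 78, 80) ((135.09799194335938, 192.08859252929688), (55.59510803222656, 90.36148071289062), 53.426971435546875)
tamper 0.88 [256.0, 214.5] 2404 (237, 169, 39, 82) ((256.0, 209.5), (81.0, 38.0), 90.0)
tamper 0.56 [239.1, 201.3] 6212 (213, 144, 84, 125) ((255.3142547607422, 206.40663146972656), (122.9230728149414, 82.54472351074219), 88.38645935058594)
dock 0.92 [238.2, 205.7] 6199 (213, 144, 83, 125) ((254.93341064453125, 206.1713409423828), (122.99539184570312, 82.32353210449219), 88.85424041748047)
```

View pics/w1.png

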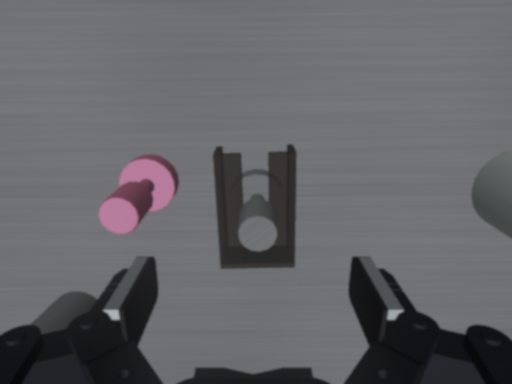

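The wrist view has up towards the robot. It shows the dock's open end at the top, with corners (216,148) and (293,148), and the closed back along row 266. The steel handle's top disc is at (257,233), and the pink look-alike is at (121,212).

```bash
python3 - <<'E'
from h import *
P=np.load('P1.npy');f=lambda p,z:px2w('wrist',p,z,P).round(4)
g=cv2.cvtColor(cv2.imread('pics/w1.png'),cv2.COLOR_BGR2GRAY)
print('circ',cv2.HoughCircles(cv2.medianBlur(g[200:262,225:290],3),cv2.HOUGH_GRADIENT,1,20,param1=60,param2=10,minRadius=15,maxRadius=23))
print('tamper',f((257,233),.1),'w',f((238,233),.1),f((277,233),.1))
for n,p in dict(fl=(215,150),fr=(295,150),bl=(221,263),br=(295,262),sbl=(242,248),sbr=(271,248),sfl=(242,154),sfr=(269,153)).items():print(n,f(p,.038))
E
```

```text
circ [[[32.5 32.5 18.8]]]
tamper [0.6019 0.2119 0.1   ] w [0.6018 0.1962 0.1   ] [0.6021 0.2285 0.1   ]
fl [0.5456 0.1729 0.038 ]
fr [0.5463 0.2486 0.038 ]
bl [0.6685 0.1736 0.038 ]
br [0.6678 0.2525 0.038 ]
sbl [0.6506 0.1964 0.038 ]
sbr [0.6508 0.2268 0.038 ]
sfl [0.5497 0.1984 0.038 ]
sfr [0.549 0.224 0.038]
```

Request:
step_arm --deltas '[{"hand":1,"offset":[-4.1,0.3,0],"roll":0},{"hand":1,"offset":[-4.1,0.3,5],"roll":0},{"hand":1,"offset":[-4.1,0.3,10],"roll":0},{"hand":1,"offset":[-4.1,0.3,13],"roll":0},{"hand":1,"offset":[-4.1,0.3,14],"roll":0}]'

```text
time: 2.72
tcp_pos: [0.5942, 0.2211, 0.077]
ee_rot: [180.0, -0.3, -179.8]
ft_force: [0.1, 0.9, 1.1]
opening: 0.0849
grasp_force: 0.0
```

```bash
python3 - <<'E'
from h import *
s=status.read_state();print(s['tcp_pos'],s['ee_rot'],s['ft_force'])
save('w2',optics.snapshot('wrist'))
E
```

```text
[0.59418949 0.22112117 0.07701459] [ 179.97356383   -0.32411248 -179.75993684] [0.07212855 0.94675242 1.10743837]
```

View pics/w2.png

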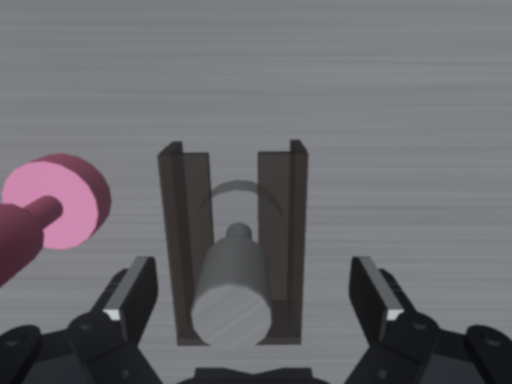

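The fingers straddle the handle. Its top disc is at about (233,310), left of the jaw centre line (column 253), so the TCP sits too far to +y. Measuring the offset.

```bash
python3 - <<'E'
from h import *
s=status.read_state();print(s['tcp_pos'],s['ee_rot'],s['joint_vel'])
for p in((233,309),(194,309),(271,309)):print(px2w('wrist',p,.1).round(4))
E
```

```text
[0.5949063  0.22063857 0.07716127] [ 179.98438459   -0.26148477 -179.79764418] [ 0.43030561 -1.54335105  1.03065479 -2.18221127  0.38099854  1.86960527
 -0.13614416]
[0.5984 0.2127 0.1   ]
[0.5985 0.1972 0.1   ]
[0.5984 0.2277 0.1   ]
```

Request:
step_arm --deltas '[{"hand":1,"offset":[0,0,0],"roll":0},{"hand":1,"offset":[0,0,0],"roll":0}]'

```text
time: 3.02
tcp_pos: [0.599, 0.2192, 0.0815]
ee_rot: [179.9, 0.2, -180.0]
ft_force: [0.1, 0.3, 0.4]
opening: 0.0855
grasp_force: 0.0
```

Request:
step_arm --deltas '[{"hand":1,"offset":[-0.1,-0.7,0.5],"roll":0},{"hand":1,"offset":[-0.1,-0.7,1],"roll":0},{"hand":1,"offset":[-0.1,-0.7,1],"roll":0},{"hand":1,"offset":[-0.1,-0.7,1],"roll":0}]'

```text
time: 3.52
tcp_pos: [0.5987, 0.2115, 0.0692]
ee_rot: [180.0, -0.0, -180.0]
ft_force: [-0.4, 0.7, -0.3]
opening: 0.0853
grasp_force: 0.0
```

Request:
step_arm --deltas '[{"hand":0,"offset":[0,0,0],"roll":0},{"hand":0,"offset":[0,0,0],"roll":0},{"hand":0,"offset":[0,0,0],"roll":0},{"hand":0,"offset":[0,0,0],"roll":0},{"hand":0,"offset":[0,0,0],"roll":0}]'

```text
time: 4.15
tcp_pos: [0.5989, 0.2117, 0.0696]
ee_rot: [180.0, 0.0, -180.0]
ft_force: [-0.0, 0.4, 2.2]
opening: 0.0325
grasp_force: 59.7
```

Request:
step_arm --deltas '[{"hand":0,"offset":[0,0,-0.3],"roll":0},{"hand":0,"offset":[0.5,0,-0.3],"roll":0},{"hand":0,"offset":[1.5,0,-0.3],"roll":0},{"hand":0,"offset":[2.5,0,-0.3],"roll":0},{"hand":0,"offset":[3.5,0,-0.3],"roll":0}]'

```text
time: 4.78
tcp_pos: [0.5626, 0.2114, 0.0722]
ee_rot: [-180.0, -0.0, -180.0]
ft_force: [1.1, -0.3, -4.1]
opening: 0.0328
grasp_force: 59.8
```

Force is −4.1 N in z, which is the tamper's weight, so it's held and moving freely.

Request:
step_arm --deltas '[{"hand":0,"offset":[1.5,0,0],"roll":0},{"hand":0,"offset":[3,0,0],"roll":0},{"hand":0,"offset":[4.5,0,0],"roll":0},{"hand":0,"offset":[6,0,0],"roll":0},{"hand":0,"offset":[7.3,0,0],"roll":0}]'

```text
time: 5.4
tcp_pos: [0.4897, 0.2114, 0.0725]
ee_rot: [180.0, 0.0, -180.0]
ft_force: [-0.1, 0.5, -3.2]
opening: 0.0326
grasp_force: 59.8
```

Request:
step_arm --deltas '[{"hand":0,"offset":[0.5,0,0],"roll":0},{"hand":0,"offset":[0.5,0,0],"roll":0},{"hand":0,"offset":[0.5,0,0],"roll":0}]'

```text
time: 5.78
tcp_pos: [0.4866, 0.2113, 0.0725]
ee_rot: [180.0, 0.1, 180.0]
ft_force: [0.2, 1.4, -4.3]
opening: 0.0328
grasp_force: 59.8
```

```bash
python3 - <<'E'
from h import *
s=status.read_state();print(s['tcp_pos'],s['ee_rot'],s['ft_force'],s['opening'])
a=optics.snapshot('wrist');b=optics.snapshot('top')
A=cv2.resize(b[185:265,160:360],(768,307),interpolation=cv2.INTER_CUBIC)
save('w3',np.vstack([cv2.resize(a,(768,576))[-290:],A]))
np.save('top2.npy',b)
E
```

```text
[0.48662001 0.21129671 0.07253185] [1.79988214e+02 7.51964771e-02 1.79971023e+02] [ 0.15654859  1.38406114 -4.34825651] 0.03284810829332498
```

View pics/w3.png

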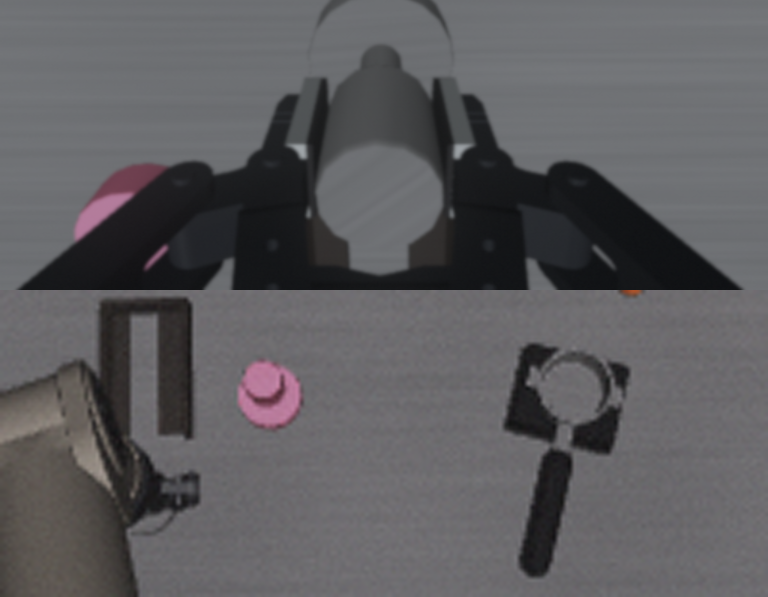

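The tamper is level in the jaws and fully clear of the dock. The basket shows at about crop (573,387). I'll lift it straight up, then carry it across.

Request:
step_arm --deltas '[{"hand":0,"offset":[0,0,-2],"roll":0},{"hand":0,"offset":[0,0,-5],"roll":0},{"hand":0,"offset":[0,0,-9],"roll":0},{"hand":0,"offset":[0,0,-12],"roll":0},{"hand":0,"offset":[0,0,-13],"roll":0}]'

```text
time: 6.5
tcp_pos: [0.4874, 0.2116, 0.2044]
ee_rot: [179.9, 0.2, 180.0]
ft_force: [0.7, 0.2, -3.9]
opening: 0.033
grasp_force: 60.4
```

Request:
step_arm --deltas '[{"hand":0,"offset":[-1,-3,0],"roll":0},{"hand":0,"offset":[-2,-7,0],"roll":0},{"hand":0,"offset":[-3,-11,0],"roll":0},{"hand":0,"offset":[-4,-15,0],"roll":0},{"hand":0,"offset":[-5,-19,0],"roll":0}]'

```text
time: 7.12
tcp_pos: [0.5353, 0.02, 0.2008]
ee_rot: [-180.0, -0.1, 180.0]
ft_force: [0.5, 0.3, -4.5]
opening: 0.033
grasp_force: 60.4
```

Request:
step_arm --deltas '[{"hand":0,"offset":[-1,-4,0],"roll":0},{"hand":0,"offset":[-2,-7,0],"roll":0},{"hand":0,"offset":[-2.5,-9,0],"roll":0},{"hand":0,"offset":[-2.5,-9,0],"roll":0},{"hand":0,"offset":[-2.5,-9,0],"roll":0}]'

```text
time: 7.75
tcp_pos: [0.5602, -0.0668, 0.2013]
ee_rot: [179.9, -0.1, -179.9]
ft_force: [-0.1, 0.2, -3.8]
opening: 0.0323
grasp_force: 60.5
```

```bash
python3 - <<'E'
from h import *
s=status.read_state();print(s['tcp_pos'],s['ee_rot'],s['ft_force'],s['opening'],np.abs(s['joint_vel']).max())
np.save('P2.npy',cam('wrist')[1])
a=optics.snapshot('wrist');save('w4',a)
for t in('portafilter','basket_rim'):
    for d in optics.trace('wrist',t):print(t,d['p'],d['pixel'],d['mask'].sum())
E
```

```text
[ 0.56019482 -0.06682543  0.20126732] [ 1.79895379e+02 -1.18962163e-01 -1.79921590e+02] [-0.10464193  0.2344401  -3.78539723] 0.03232115249397177 0.8528278978314123
portafilter 0.96 [75.9, 312.9] 1849
basket_rim 0.83 [78.2, 311.4] 1702
basket_rim 0.68 [145.0, 164.4] 16674
```

View pics/w4.png

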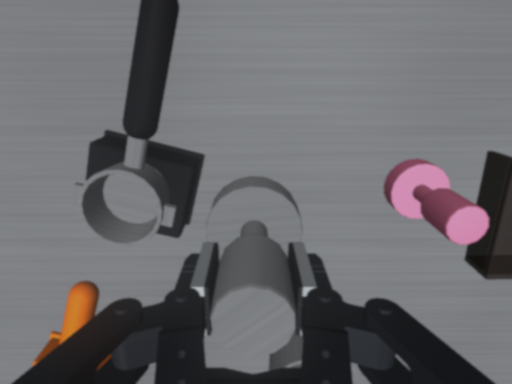

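The wrist view shows the black portafilter's basket ring around (123,205), with its handle going up to (158,0), and the tamper held upright at (253,290). I'll overlay model circles to refine the centre.

```bash
python3 - <<'E'
from h import *
P=np.load('P2.npy');c=px2w('wrist',(123,204),.085,P);print(c)
im=cv2.imread('pics/w4.png');g=cv2.GaussianBlur(cv2.cvtColor(im,cv2.COLOR_BGR2GRAY),(0,0),1).astype(float)
i,_=cam('wrist');Q=np.linalg.inv(P);t=np.linspace(0,2*np.pi,180)
def proj(x,y,rr,z=.085):
    w=np.c_[x+rr*np.cos(t),y+rr*np.sin(t),0*t+z,0*t+1]@Q.T
    return np.c_[i['fx']*w[:,0]/w[:,2]+i['cx'],i['fy']*w[:,1]/w[:,2]+i['cy']].astype(np.float32)
def samp(p):return cv2.remap(g.astype(np.float32),p[:,0],p[:,1],cv2.INTER_LINEAR).ravel()
best=[]
for x in np.arange(c[0]-.012,c[0]+.012,.001):
  for y in np.arange(c[1]-.012,c[1]+.012,.001):
    # rim ring brighter than just inside; step at outer edge
    a=np.abs(samp(proj(x,y,.0355))-samp(proj(x,y,.0325))).mean();b=np.abs(samp(proj(x,y,.0315))-samp(proj(x,y,.0285))).mean()
    best.append((a+b,x,y))
best.sort(reverse=True);print(np.round(best[:5],4))
s,x,y=best[0];o=cv2.resize(im[120:260,60:220],None,fx=4,fy=4,interpolation=cv2.INTER_CUBIC)
for rr,col in((.034,(0,255,0)),(.030,(0,0,255))):
    cv2.polylines(o,[((proj(x,y,rr)-[60,120]+.5)*4).astype(np.int32)],True,col,1)
cv2.imwrite('pics/rim.png',o)
E
```

```text
[ 0.57415052 -0.16983617  0.085     ]
[[47.0786  0.5792 -0.1728]
 [46.8676  0.5772 -0.1698]
 [46.5885  0.5772 -0.1708]
 [46.3138  0.5762 -0.1708]
 [45.8958  0.5792 -0.1738]]
```

View pics/rim.png

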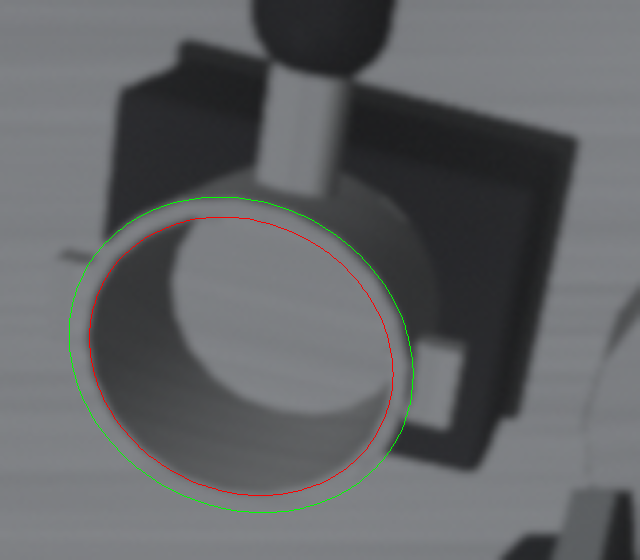

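```bash
python3 - <<'E'
from h import *
P=np.load('P2.npy');t=np.array([.56019482,-.06682543,.20126732])
for v in (318,324,330):print(v,px2w('wrist',(252.8,v),t[2]+.0304,P)-t)
# base disc bottom edges
for p in((207,222),(302,222),(254,177)):print(px2w('wrist',p,t[2]-.0696+.022,P)-t)
a=cv2.imread('pics/w4.png');g=cv2.cvtColor(a,cv2.COLOR_BGR2GRAY);print(g[268:384:4,253])
E
```

```text
318 [ 0.00144364 -0.00018867  0.0304    ]
324 [ 0.00419373 -0.00018614  0.0304    ]
330 [ 0.00698311 -0.00018358  0.0304    ]
[-0.00197076 -0.02699198 -0.0476    ]
[-0.00198465  0.02883202 -0.0476    ]
[-0.0296262   0.00056114 -0.0476    ]
[ 87  86  87  87  96 121 126 123 124 125 126 126 127 128 125 131 128 126
 127 127 129 129 127 129 129 127 120  34  28]
```

Request:
step_arm --deltas '[{"hand":0,"offset":[-0.5,-3,0],"roll":0},{"hand":0,"offset":[-1,-6,0],"roll":0},{"hand":0,"offset":[-1.5,-9,0],"roll":0},{"hand":0,"offset":[-1.7,-10.5,0.5],"roll":0},{"hand":0,"offset":[-1.7,-10.5,1.1],"roll":0}]'

```text
time: 8.52
tcp_pos: [0.5774, -0.1742, 0.1908]
ee_rot: [180.0, -0.0, 179.9]
ft_force: [0.1, 0.4, -4.6]
opening: 0.0326
grasp_force: 60.7
```

Request:
step_arm --deltas '[{"hand":0,"offset":[0,0,0],"roll":0},{"hand":0,"offset":[0,0,0],"roll":0},{"hand":0,"offset":[0,0,0],"roll":0}]'

```text
time: 8.9
tcp_pos: [0.5781, -0.1726, 0.1916]
ee_rot: [180.0, 0.0, -179.9]
ft_force: [1.0, -0.6, -4.1]
opening: 0.0328
grasp_force: 60.7
```

```bash
python3 - <<'E'
from h import *
s=status.read_state();print(s['tcp_pos'],s['ee_rot'],s['ft_force'],s['opening'],np.abs(s['joint_vel']).max())
P=cam('wrist')[1];t=np.array(s['tcp_pos'])
a=optics.snapshot('wrist');b=optics.snapshot('scene')
def draw(im,n,P,org,crop,k):
    i,_=cam(n);Q=np.linalg.inv(P);th=np.linspace(0,2*np.pi,90);x0,y0,x1,y1=crop
    o=cv2.resize(cv2.cvtColor(im,cv2.COLOR_RGB2BGR)[y0:y1,x0:x1],None,fx=k,fy=k,interpolation=cv2.INTER_CUBIC)
    for c,rr,z,col in((org,.017,.1,(0,255,255)),(org,.029,.022,(0,255,0)),(org,.029,0,(0,255,0)),(np.array([.5785,-.172,.085]),.034,0,(0,0,255))):
        w=np.c_[c[0]+rr*np.cos(th),c[1]+rr*np.sin(th),0*th+c[2]+z,0*th+1]@Q.T
        p=np.c_[i['fx']*w[:,0]/w[:,2]+i['cx'],i['fy']*w[:,1]/w[:,2]+i['cy']]
        cv2.polylines(o,[((p-[x0,y0]+.5)*k).astype(np.int32)],True,col,1)
    return o
org=t+[.0015,0,-.0696]
A=draw(a,'wrist',P,org,(150,144,350,384),2.4);B=draw(b,'scene',cam('scene')[1],org,(215,115,275,195),7.2)
cv2.imwrite('pics/fin.png',np.hstack([A[:576],B[:576,:320] if 0 else cv2.resize(B,(320,427))[:,:].copy() if 0 else cv2.copyMakeBorder(cv2.resize(B,(320,427)),0,576-427,0,0,cv2.BORDER_CONSTANT)]))
E
```

```text
[ 0.57807873 -0.17255782  0.19158669] [ 1.79972305e+02  3.46288458e-02 -1.79910516e+02] [ 0.98553408 -0.61383266 -4.10440364] 0.032767267221994516 0.44595368244904937
```

View pics/fin.png

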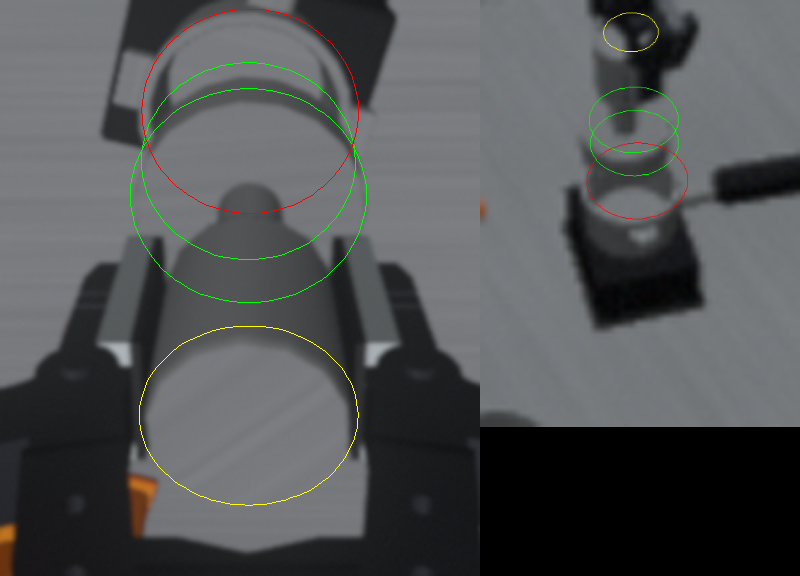

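The wrist crop shows the tamper level, with columns matching the rim (248 against 250). The real base edges at rows 78 and 100 sit below the drawn ones at 62 and 88, so the tamper is about 3–4 mm too far in +x relative to the rim. I'll correct that and settle.

Request:
step_arm --deltas '[{"hand":0,"offset":[0.3,0,0],"roll":0},{"hand":0,"offset":[0.3,0,0],"roll":0},{"hand":0,"offset":[0.3,0,0],"roll":0},{"hand":0,"offset":[0.3,0,0],"roll":0},{"hand":0,"offset":[0.3,0,0],"roll":0}]'

```text
time: 9.62
tcp_pos: [0.5748, -0.1737, 0.1913]
ee_rot: [180.0, 0.0, 180.0]
ft_force: [0.4, -0.1, -3.8]
opening: 0.0327
grasp_force: 60.7
```

Request:
step_arm --deltas '[{"hand":0,"offset":[0,0,0],"roll":0},{"hand":0,"offset":[0,0,0],"roll":0},{"hand":0,"offset":[0,0,0],"roll":0},{"hand":0,"offset":[0,0,0],"roll":0}]'

```text
time: 10.12
tcp_pos: [0.5747, -0.1737, 0.1913]
ee_rot: [180.0, -0.0, 180.0]
ft_force: [0.5, 0.4, -4.9]
opening: 0.0331
grasp_force: 60.7
```

```bash
python3 - <<'E'
from h import *
a=optics.snapshot('scene');b=optics.snapshot('top')
A=cv2.resize(a[110:200,195:295],(500,450),interpolation=cv2.INTER_CUBIC);B=cv2.resize(b[170:260,280:340],(300,450),interpolation=cv2.INTER_CUBIC)
save('end',np.hstack([A,B]));s=status.read_state();print(s['tcp_pos'],s['joint_vel'].round(2) if hasattr(s['joint_vel'],'round') else s['joint_vel'])
E
```

```text
[ 0.57472813 -0.1736677   0.1912957 ] [-0.06 -0.05  0.01  0.   -0.03  0.15  0.08]
```

View pics/end.png

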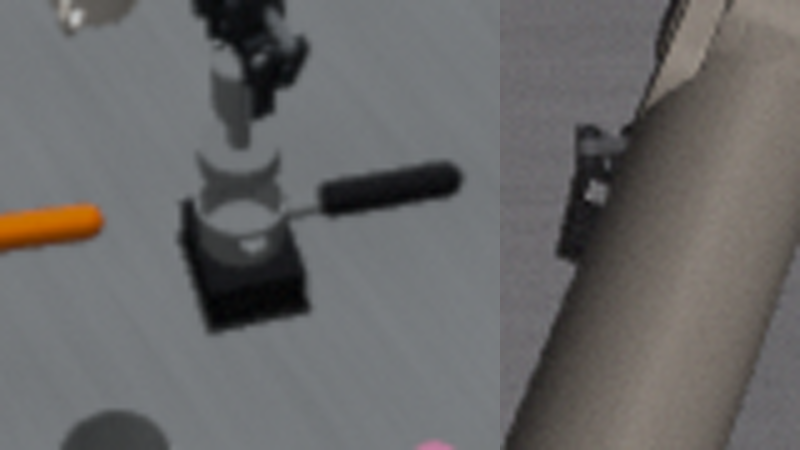

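The final scene view shows the tamper upright and clear above the basket, with its base at column 239 and the rim at column 241. The arm is still, so I'm handing in.

```bash
python3 -c "
from cell import r
print(r.close_job())"
```

```text
the job is handed in; nothing more can be done
None
```

I handed the job in with the steel tamper gripped, upright and still, about 35 mm above the basket rim and centred to within a few millimetres by my camera measurements, after about 10 s of the 51 s allowed; the judge's verdict was not shown.

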